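# Re-kit the gecko caddy: swap four misplaced things over

### The job

The pieces of the gecko-care caddy are laid out on the counter, and every thing stands on the wrong one. Swap them over (the empty felt mat may serve as a free spot on the way), so that the slate tile ends flat in the middle of the large square tier, the cork hide in the middle of the medium square tier, the blue cup in the middle of the small square tier and the glass canister in the middle of the round lid, all upright and let go. Set things down rather than dropping them, do not tip the glass canister over, and leave the white misting bottle where it stands.

Things in the scene. Friction and masses are not known exactly. Their poses are not given: they have to be found in the camera images.
- tile_center (a point): Loose slate basking tile, dark grey slab 70 x 50 x 18 mm thick, about 0.17 kg, lying flat. Origin: its centre, half-way up; x along the 70 mm side, y along the 50 mm side, z up. Starts on the small tier or the round lid; belongs on the large tier.
- hide_center (a point): Loose round cork hide, plain cork drum 64 mm across and 42 mm high with a dark doorway painted on one side; its side is straight for the lower 32 mm, then the shoulder narrows to 54 mm across at the top; about 0.09 kg. Origin: its centre, half-way up; z up along its axis. Starts on the small tier or the round lid; belongs on the medium tier.
- cup_center (a point): Loose blue plastic feeding cup, open at the top, straight sides, 58 mm across and 54 mm high, wall 3 mm, about 0.06 kg; can be gripped across its outside. Origin: its centre, half-way up; z up along its axis. Starts on the large or the medium tier; belongs on the small tier.
- canister_center (a point): Loose closed glass canister, straight clear glass 56 mm across with a tight wooden lid 57 mm across (the top 14 mm), 70 mm high in all, about 0.20 kg; best gripped at half height or above, so that the gripper's palm stays clear of its lid. Origin: its centre, half-way up; z up along its axis. Starts on the large or the medium tier; belongs on the round lid.
- tier_large_deck (a point): Large tier of the caddy: square wooden tray 150 x 150 mm. Fixed. This point: centre of its deck (the upper face on which things stand), 16 mm above the counter; z up, x and y along its sides. A lip 5 mm wide round the edge rises 3 mm above the deck.
- tier_medium_deck (a point): Medium tier of the caddy: square wooden tray 124 x 124 mm. Fixed. This point: centre of its deck (the upper face on which things stand), 16 mm above the counter; z up, x and y along its sides. A lip 5 mm wide round the edge rises 3 mm above the deck.
- tier_small_deck (a point): Small tier of the caddy: square wooden tray 100 x 100 mm. Fixed. This point: centre of its deck (the upper face on which things stand), 16 mm above the counter; z up, x and y along its sides. A lip 5 mm wide round the edge rises 3 mm above the deck.
- lid_round_deck (a point): Round lid of the caddy, used as a tray: wooden disc about 126 mm across. Fixed. This point: centre of its deck (the upper face on which things stand), 16 mm above the counter; z up, x and y level. A lip 5 mm wide round the edge rises 3 mm above the deck.
- mat_top (a point): Empty grey felt mat, 110 x 110 mm, 4 mm thick, the free spot. Fixed, nothing on it at the start. This point: centre of its upper face, 4 mm above the counter; z up.
- mister_center (a point): White misting bottle with a black spray head, 60 mm across, 143 mm high, a bystander standing loose to the robot's left, at the far side. This point: on its axis, 52 mm above the counter; z up.

How it is judged:
By the outcome, as a careful person would: the job done as asked, in the order asked, and still so for the second after the job is handed in, with the robot touching nothing.
It also fails if it takes over 136 s, if anything falls off the work surface, if the arm or the gripper's body presses on something with over 40 N, if the wrist force passes 120 N, or if a joint passes its speed limit or range.

### The arm

A 7-joint arm with a two-finger parallel gripper is mounted at the origin on the work surface. World frame = base frame: x ahead of the robot, y to its left, z up, the work surface at z = 0. Lengths are in m, angles in rad, forces in N, time in s.
With the tool pointing down it reaches from about 0.425 to 0.825 m from the base axis. Payload 3.6 kg.
Tool frame: the origin (TCP) lies on the centre line of the jaws, within the pads' length; the fingertips stand 14 mm ahead of it and the grasp point (between the pads) lies 5 mm behind it; z points along the fingers, y is the line along which they close (so a half turn about z gives the same grasp; the last joint's range is limited). The gripper opens to 93 mm and grips with 3 to 60 N. Pads are 15 mm wide; open, the fingers measure 128 mm over their backs; the gripper's body (75 mm by 188 mm) begins 65 mm behind the grasp point.
Start: joints at [-1.306, 0.615, -0.013, 1.423, 0.008, 1.103, -0.04], TCP at [0.187, 0.623, 0.233] pointing down, gripper open.
Joint ranges: [-3.12, 3.12], [-0.3, 2.06], [-1.34, 1.32], [0.26, 2.42], [-1.36, 4.5], [0.01, 1.98], [-2.84, 2.84]. Speed limits (rad/s): [2.79, 2.79, 3.14, 3.14, 3.14, 3.14, 3.14].

### API

Orientations are given as a rotation vector (axis times angle).
In Python, from rig import robot, readout, vision, order gives the robot as it stands. The module is installed in compiled form; this text tells all that it offers. Calls block until the motion is done:
- robot.reach(position, orientation): joint-space move of the TCP to a pose.
- robot.move_straight(position, rotation=None, rate=0.15, force_limit=None): straight line of the TCP; rotation=None keeps the orientation; rate is the mean speed in m/s. With force_limit (N) it stops when the force on the tool has changed by that much, and returns True; else False.
- robot.set_joints(angles): joint-space move.
- robot.command_gripper(opening, effort=None): opening from 0.0 (shut) to 1.0 (fully open); effort is the grip in N (None keeps the last); returns when the fingers have stopped.
- robot.wait(seconds).
- robot.solve_ik(position, orientation): joint angles nearest the present ones, or None.
- readout.get_obs(): the state.
- vision.camera(name): name is "scene" or "top" or "wrist"; returns the picture (384x512x3 uint8, red, green, blue); there is no depth.
- vision.camera_info(name): a dict with "fov_y" (degrees; the focal length in pixels is half the picture's height over the tangent of half this angle, whatever the lens; pixels are square), "cx", "cy" (the principal point, pixels), "k1" (the pictures are not rectified: a ray, as slopes to the right and down, at radius r is drawn at 1 + k1 r^2 times it, then the intrinsics apply), "pose" (4x4, takes a point from camera to world coordinates); the wrist camera has in their place "hand_eye" (4x4, takes a point from camera to tool coordinates, whose origin is the TCP and whose axes are the flange's). Camera axes: x right, y down, z forward; pixel columns grow to the right and rows downward; lengths in m; the calibration is good to about 2 mm. A picture is of the moment at which its call begins: read the wrist's pose just before it. camera_info takes no time and is no camera call.
A pose or a line that the arm cannot do raises robot.PlanningError and nothing moves.
- order.sign_off(): hands the job in; it is judged then, once.
The state is a dict: "time_s": time; "q": joint angles; "dq": joint speeds; "effort": joint torques, N m; "tool_pos": TCP position; "ee_rot": TCP orientation; "ft_force": force on the tool from outside, world axes, zero at the start; "torque": the same for the moment, N m; "gripper_width": opening from 0.0 (shut) to 1.0 (fully open); "grip_force": force on a finger pad.
Only numpy, scipy, OpenCV 4.12 (cv2) and the standard library are available. Lean on these libraries where they do the work, as an engineer would, in place of code of your own. Each camera call takes 0.05 s, during which the arm holds its last target. There are 200 camera calls.

## Working session

There is one attempt and no reset: what is moved stays moved. The work goes in short steps, each a Python script; the robot and the scene stay as the last script left them, time stands still between calls to the robot, and variables do not carry over. Pictures are saved under pics/ and viewed, at most 14 in all, crops included, and the job is handed in when it is done.

```bash
mkdir -p pics; python3 - <<'E'
from rig import robot, readout, vision, order
import cv2, numpy as np
np.set_printoptions(precision=4,suppress=True)
for n in ["scene","top"]:
    im=vision.camera(n); cv2.imwrite(f"pics/{n}0.png",im[:,:,::-1])
for n in ["scene","top","wrist"]: print(n,vision.camera_info(n))
o=readout.get_obs(); print(o)
E
```

```text
scene {'fov_y': 51.912540183909485, 'cx': 259.58549537799394, 'cy': 190.27406758192188, 'k1': -0.009729441526428526, 'pose': array([[ 0.1535,  0.6517, -0.7428,  1.368 ],
       [ 0.9879, -0.118 ,  0.1006, -0.0548],
       [-0.0221, -0.7492, -0.6619,  0.7757],
       [ 0.    ,  0.    ,  0.    ,  1.    ]])}
top {'fov_y': 42.13783267608292, 'cx': 259.16902307082233, 'cy': 185.41615678103918, 'k1': 0.04261238055686696, 'pose': array([[ 0.0248, -0.9852,  0.1697,  0.3688],
       [-0.9994, -0.0285, -0.0198,  0.0732],
       [ 0.0243, -0.1691, -0.9853,  1.2321],
       [ 0.    ,  0.    ,  0.    ,  1.    ]])}
wrist {'fov_y': 60.618202951537434, 'cx': 256.3822580339064, 'cy': 192.52952573464944, 'k1': -0.01920425192068767, 'hand_eye': array([[ 0.0003, -0.9709, -0.2393,  0.0654],
       [ 1.    ,  0.0003, -0.    ,  0.0002],
       [ 0.0001, -0.2393,  0.9709, -0.152 ],
       [ 0.    ,  0.    ,  0.    ,  1.    ]])}
{'time_s': 0.1, 'q': array([-1.3055,  0.6158, -0.0126,  1.4247,  0.0081,  1.1034, -0.0404]), 'dq': array([-0.0009, -0.0022, -0.001 , -0.0045, -0.0015, -0.0002,  0.0005]), 'effort': array([  0.0008, -46.0038,   0.2096, -16.6246,  -0.0612,   0.0169,
         0.0001]), 'tool_pos': array([0.1868, 0.6219, 0.2316]), 'ee_rot': array([-0.4565, -3.108 ,  0.0036]), 'ft_force': array([ 0.9157, -0.1437,  0.71  ]), 'torque': array([-0.0384, -0.0108,  0.0007]), 'grip_force': 0.0, 'gripper_width': 1.0012351640571473}
```

View pics/top0.png

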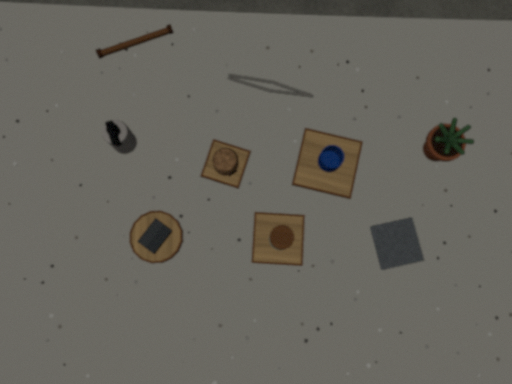

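View pics/scene0.png

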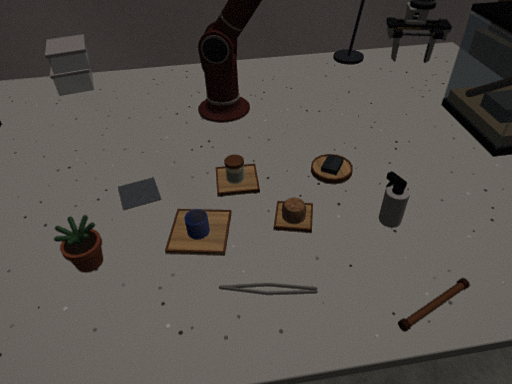

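```bash
cat > h.py <<'E'
from rig import robot, readout, vision, order
import cv2, numpy as np
from scipy.spatial.transform import Rotation as R
np.set_printoptions(precision=4,suppress=True)
def K(i):
    f=192/np.tan(np.radians(i["fov_y"])/2); return np.array([[f,0,i["cx"]],[0,f,i["cy"]],[0,0,1]])
def toolT():
    o=readout.get_obs(); T=np.eye(4); T[:3,:3]=R.from_rotvec(o["ee_rot"]).as_matrix(); T[:3,3]=o["tool_pos"]; return T
def shot(name,file=None):
    i=vision.camera_info(name); T=i["pose"] if name!="wrist" else toolT()@i["hand_eye"]
    im=vision.camera(name)[:,:,::-1].copy()
    if file: cv2.imwrite(f"pics/{file}.png",im)
    return im,(K(i),i["k1"],T)
def world(cam,px,z):
    k,k1,T=cam
    n=cv2.undistortPoints(np.float64(px).reshape(-1,1,2),k,np.array([k1,0,0,0.])).reshape(-1,2)
    d=np.c_[n,np.ones(len(n))]@T[:3,:3].T
    return (T[:3,3]+d*((z-T[2,3])/d[:,2])[:,None])[:,:2]
def pix(cam,P):
    k,k1,T=cam; W=np.linalg.inv(T)
    return cv2.projectPoints(np.float64(P).reshape(-1,1,3),W[:3,:3],W[:3,3],k,np.array([k1,0,0,0.]))[0].reshape(-1,2)
def down(yaw):  # tool y axis (closing line) at angle yaw+90deg from world x ... tool x at yaw
    c,s=np.cos(yaw),np.sin(yaw)
    return R.from_matrix(np.array([[c,s,0],[s,-c,0],[0,0,-1]])).as_rotvec()
E
python3 - <<'E'
from h import *
im,cam=shot("top")
hsv=cv2.cvtColor(im,cv2.COLOR_BGR2HSV)
for nm,px,z in [("lid",(155,237),.019),("small",(226,163),.019),("large",(327,162),.019),("medium",(278,239),.019),("mat",(397,243),.004),("tile",(155,236),.034),("hide",(226,161),.058),("cup",(331,158),.07),("can",(282,237),.086),("mist",(117,133),.1)]:
    p=world(cam,[px],z)[0]; print(nm,p,np.linalg.norm(p))
m=cv2.morphologyEx(((hsv[...,1]>90)&(hsv[...,2]>40)).astype(np.uint8),cv2.MORPH_CLOSE,np.ones((5,5)))
cs,_=cv2.findContours(m,cv2.RETR_EXTERNAL,cv2.CHAIN_APPROX_NONE)
for c in cs:
    if cv2.contourArea(c)>800:
        w=world(cam,c.reshape(-1,2),.019).astype(np.float32); print(cv2.minAreaRect(w))
g=((im.max(2)<75)).astype(np.uint8); cs,_=cv2.findContours(g,cv2.RETR_EXTERNAL,cv2.CHAIN_APPROX_NONE)
for c in cs:
    if 300<cv2.contourArea(c)<5000: print("dark",cv2.minAreaRect(c),cv2.minAreaRect(world(cam,c.reshape(-1,2),.004).astype(np.float32)))
o=readout.get_obs(); print(R.from_rotvec(o["ee_rot"]).as_matrix())
E
```

```text
lid [0.4444 0.2967] 0.5343215080827033
small [0.6318 0.1327] 0.6455925478726158
large [ 0.6419 -0.119 ] 0.6528400723787517
medium [ 0.4471 -0.0001] 0.4471484781724964
mat [ 0.4464 -0.294 ] 0.5345298360060814
tile [0.4458 0.2941] 0.5340683475267081
hide [0.6283 0.1309] 0.6417728316109707
cup [ 0.6405 -0.1205] 0.6517405123960701
can [ 0.4476 -0.0051] 0.4476617018103915
mist [0.6776 0.3836] 0.7786857570159283
((0.4489952027797699, -3.7845224142074585e-05), (0.1203235611319542, 0.12075799703598022), 87.99784088134766)
((0.4461945593357086, 0.2942720651626587), (0.12267396599054337, 0.1213817223906517), 47.59794616699219)
((0.6316348314285278, 0.13442745804786682), (0.09634041041135788, 0.09796009212732315), 73.77008056640625)
((0.6404373049736023, -0.11912582069635391), (0.14671017229557037, 0.1481529325246811), 77.87823486328125)
((0.7028022408485413, -0.4193679094314575), (0.09204624593257904, 0.12425358593463898), 18.282312393188477)
dark ((280.7205810546875, 237.3676300048828), (22.29481315612793, 22.809310913085938), 59.03623962402344) ((0.4524330198764801, -0.007632199674844742), (
[... 653 characters left out ...]
18)
dark ((119.25000762939453, 135.75), (38.18376159667969, 23.33452033996582), 45.0) ((0.6970632076263428, 0.4038570821285248), (0.09918573498725891, 0.05818871781229973), 46.82637405395508)
dark ((451.1787414550781, 138.25341796875), (37.33333206176758, 42.24384689331055), 42.273685455322266) ((0.7166901230812073, -0.43783921003341675), (0.09325160831212997, 0.11271519958972931), 47.990013122558594)
dark ((134.25384521484375, 41.698692321777344), (10.351351737976074, 79.0540542602539), 71.07535552978516) ((0.9498956799507141, 0.38143667578697205), (0.028277507051825523, 0.20340976119041443), 22.8265380859375)
[[-0.9578  0.2876 -0.0005]
 [ 0.2876  0.9578 -0.0018]
 [-0.     -0.0019 -1.    ]]
```

```bash
python3 - <<'E'
from h import *
for n,p in [("wA",(.53,.2,.25)),("wB",(.53,-.06,.25))]:
    robot.reach(np.array(p),down(np.pi)); robot.wait(.3)
    im,cam=shot("wrist",n); np.savez(n,*cam)
    print(readout.get_obs()["time_s"],readout.get_obs()["tool_pos"],readout.get_obs()["q"])
a=cv2.imread("pics/wA.png"); b=cv2.imread("pics/wB.png"); cv2.imwrite("pics/AB.png",np.vstack([a,b])[:, :])
E
```

```text
2.4667 [0.5299 0.2004 0.25  ] [-0.4275  0.4666  0.0419  1.6486 -0.0221  1.027   1.1928]
3.8333 [ 0.5302 -0.0591  0.2499] [ 0.0151  0.4157  0.0799  1.7389 -0.0388  0.9886  1.6821]
```

View pics/wA.png

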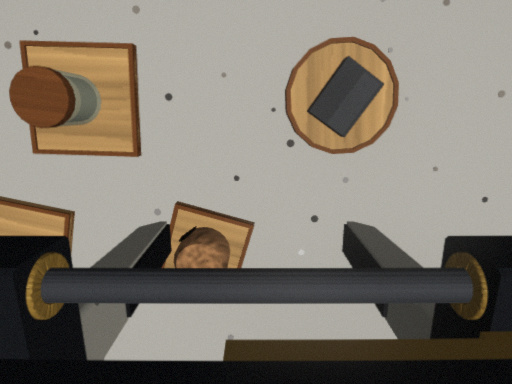

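View pics/wB.png

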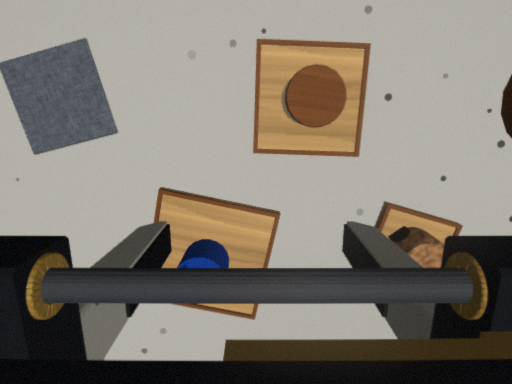

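```bash
python3 - <<'E'
from h import *
robot.reach(np.array([.71,0.01,.25]),down(np.pi)); robot.wait(.3)
im,cam=shot("wrist","wC"); np.savez("wC",*cam)
print(readout.get_obs()["time_s"])
def L(n): z=np.load(n+".npz"); return (z["arr_0"],float(z["arr_1"]),z["arr_2"])
def rep(n,c,px,z):
    w=world(c,px,z); print(n,w.mean(0),cv2.minAreaRect(w.astype(np.float32)))
A,B=L("wA"),L("wB")
rep("tile",A,[(350,57),(383,85),(343,137),(308,109)],.034)
rep("medium",B,[(257,40),(369.5,43),(360,156),(254,153)],.019)
rep("mat",B,[(0,64),(86,40),(117,131),(36,153)],.004)
rep("lid",A,[(285,96),(398.5,96),(342,38),(342,153.5)],.019)
rep("can",B,[(285,96),(346.5,96),(316,65),(316,127.5)],.086)
rep("canA",A,[(43,97)],.086)
E
```

```text
4.975
tile [0.4493 0.2971] ((0.4492604434490204, 0.29702314734458923), (0.05003587156534195, 0.06806344538927078), 53.098880767822266)
medium [0.4519 0.0016] ((0.4517056941986084, 0.002074003219604492), (0.12417369335889816, 0.12314452975988388), 88.56228637695312)
mat [ 0.4495 -0.2901] ((0.4491007626056671, -0.29013144969940186), (0.10630542039871216, 0.10632430762052536), 14.42922592163086)
lid [0.448  0.2966] ((0.44746750593185425, 0.29596859216690063), (0.09369102120399475, 0.08830149471759796), 47.37535858154297)
can [ 0.4509 -0.0038] ((0.4506053328514099, -0.003811269998550415), (0.04141082242131233, 0.03951391577720642), 46.377166748046875)
canA [0.4507 0.0013] ((0.4507046043872833, 0.001303306664340198), (0.0, 0.0), 0.0)
```

View pics/wC.png

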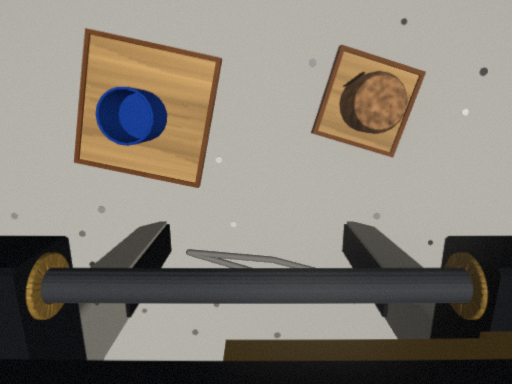

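```bash
python3 - <<'E'
from h import *
def L(n): z=np.load(n+".npz"); return (z["arr_0"],float(z["arr_1"]),z["arr_2"])
def rep(n,c,px,z):
    w=world(c,px,z); print(n,w.mean(0),cv2.minAreaRect(w.astype(np.float32)))
A,C=L("wA"),L("wC")
rep("large",C,[(88,30),(221,58),(199,187),(75,162)],.019)
rep("small",C,[(341,45),(424,72),(393,157),(312,132)],.019)
rep("cup",C,[(125,115.5)],.07)
rep("hide",C,[(381,101)],.058)
rep("mediumA",A,[(22,42),(134,44),(140,156),(34,152)],.019)
w=world(A,[(350,57),(383,85),(343,137),(308,109)],.034)
d=w[2]-w[1]; print("tile long",np.degrees(np.arctan2(d[1],d[0])),w[2]-w[1],w[1]-w[0])
w=world(C,[(88,30),(221,58),(199,187),(75,162)],.019); print("large edge",w[2]-w[1],w[1]-w[0])
for p,y in [((.45,.297),np.pi),((.45,0),np.pi),((.45,-.29),np.pi)]:
  for z in (.03,.2):
    for dy in range(-90,100,30):
        q=robot.solve_ik(np.array([*p,z]),down(y+np.radians(dy))); print(p,z,dy,None if q is None else q[[0,3,5,6]])
E
```

```text
large [ 0.6444 -0.1171] ((0.6442074179649353, -0.11769186705350876), (0.14907458424568176, 0.1482083797454834), 78.25542449951172)
small [0.6344 0.1349] ((0.6343865990638733, 0.13555678725242615), (0.10078873485326767, 0.09826458990573883), 73.34381103515625)
cup [ 0.6475 -0.121 ] ((0.6475096940994263, -0.12102082371711731), (0.0, 0.0), 0.0)
hide [0.6335 0.1357] ((0.6335345506668091, 0.13571102917194366), (0.0, 0.0), 0.0)
mediumA [0.4518 0.0036] ((0.4513605237007141, 0.003894645720720291), (0.12526899576187134, 0.12223870307207108), 87.78407287597656)
tile long -35.58743205837464 [ 0.0554 -0.0396] [0.028  0.0374]
large edge [ 0.1451 -0.0302] [0.0294 0.1434]
(0.45, 0.297) 0.03 -90 [-0.8431  1.9391  0.5243 -0.1626]
(0.45, 0.297) 0.03 -60 [-0.7719  1.9368  0.497   0.2161]
(0.45, 0.297) 0.03 -30 [-0.7129  1.935   0.4834  0.6147]
(0.45, 0.297) 0.03 0 [-0.6542  1.9331  0.4779  1.0121]
(0.45, 0.297) 0.03 30 [-0.5955  1.9312  0.4801  1.4098]
(0.45, 0.297) 0.03 60 [-0.5362  1.9293  0.49    1.8092]
(0.45, 0.297) 0.03 90 [-0.476   1.9273  0.5078  2.2118]
(0.45, 0.297) 0.2 -90 [-0.9237  1.7994  
[... 1084 characters left out ...]
53 1.9491 0.507  0.9514]
(0.45, -0.29) 0.03 -60 [0.3943 1.9472 0.4866 1.3522]
(0.45, -0.29) 0.03 -30 [0.4525 1.9454 0.4746 1.751 ]
(0.45, -0.29) 0.03 0 [0.51   1.9435 0.4704 2.1494]
(0.45, -0.29) 0.03 30 [0.5676 1.9417 0.4736 2.5486]
(0.45, -0.29) 0.03 60 [0.9003 1.9311 0.634  2.4571]
(0.45, -0.29) 0.03 90 [1.0997 1.9251 0.881  2.7115]
(0.45, -0.29) 0.2 -90 [0.2294 1.8097 0.8898 0.8124]
(0.45, -0.29) 0.2 -60 [0.3078 1.8073 0.8776 1.259 ]
(0.45, -0.29) 0.2 -30 [0.3885 1.8048 0.8702 1.7072]
(0.45, -0.29) 0.2 0 [0.4704 1.8022 0.8673 2.1568]
(0.45, -0.29) 0.2 30 [0.5527 1.7996 0.8685 2.6075]
(0.45, -0.29) 0.2 60 [1.0258 1.785  0.9759 2.6782]
(0.45, -0.29) 0.2 90 [-0.1234  1.8193  1.0981 -1.8576]
```

```bash
cat >> h.py <<'E'
H=.2
def pick(xy,z,width,yaw=np.pi,effort=15,pre=1.0):
    robot.command_gripper(pre)
    robot.reach(np.array([*xy,H]),down(yaw))
    robot.move_straight(np.array([*xy,z+.03]),rate=.25)
    hit=robot.move_straight(np.array([*xy,z]),rate=.08,force_limit=8)
    robot.command_gripper(0.0,effort)
    o=readout.get_obs(); print("grip",hit,o["tool_pos"],"w mm",o["gripper_width"]*93,"want",width,"F",o["grip_force"])
    robot.move_straight(np.array([*xy,H]),rate=.2)
    o=readout.get_obs(); print("lift w",o["gripper_width"]*93,"F",o["grip_force"],"ft",o["ft_force"],"t",o["time_s"])
def place(xy,z,opening,yaw=np.pi):
    robot.reach(np.array([*xy,H]),down(yaw)); 
    robot.move_straight(np.array([*xy,z+.015]),rate=.2); robot.wait(.2)
    hit=robot.move_straight(np.array([*xy,z-.003]),rate=.02,force_limit=3)
    o=readout.get_obs(); print("down",hit,o["tool_pos"],"want z",z)
    robot.command_gripper(opening); robot.wait(.1)
    robot.move_straight(np.array([*xy,H]),rate=.2)
    print("t",readout.get_obs()["time_s"])
E
python3 - <<'E'
from h import *
pick((.6475,-.121),.045,58,effort=10)
place((.4495,-.291),.033,.85)
shot("wrist","mat1")
robot.reach(np.array([.52,.26,.2]),down(np.pi)); robot.wait(.2)
im,c=shot("wrist","lid1"); np.savez("lid1",*c)
E
```

```text
grip False [ 0.6476 -0.1211  0.0452] w mm 59.12727265873565 want 58 F 9.999932697974145
lift w 58.827548977374484 F 9.999853279441595 ft [-0.1642 -0.1871 -1.3136] t 8.5917
down True [ 0.4493 -0.2908  0.0329] want z 0.033
t 13.075
```

View pics/lid1.png

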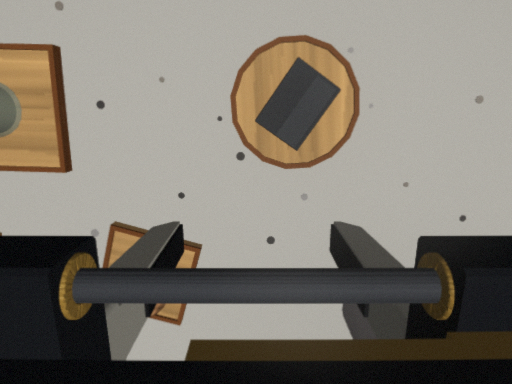

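```bash
python3 - <<'E'
from h import *
z=np.load("lid1.npz"); c=(z["arr_0"],float(z["arr_1"]),z["arr_2"])
w=world(c,[(298,58),(340,92),(298,151),(255,120)],.034); t=w.mean(0); d=w[2]-w[1]; 
lid=world(c,[(231,103),(359.5,103),(295.5,36),(295.5,168.5)],.019)
print(t,d,w[1]-w[0],"lid",lid.mean(0))
a=np.arctan2(d[1],d[0]); print(np.degrees(a))
assert abs(t-[.449,.297]).max()<.005
t=(t+[.4493,.297])/2
pick(t,.0325,50,yaw=a+np.pi,effort=25,pre=.73)
place((.644,-.118),.0325,.73,yaw=np.radians(168.2))
robot.reach(np.array([.71,-.1,.25]),down(np.pi)); robot.wait(.2)
shot("wrist","large1"); 
E
```

```text
[0.45   0.2976] [ 0.0548 -0.0376] [0.0297 0.0399] lid [0.4478 0.2973]
-34.40937072620002
grip False [0.4497 0.2973 0.0329] w mm 50.13596869059241 want 50 F 24.992977380752563
lift w 50.10016270582477 F 24.99209851026535 ft [ 0.0126  0.0582 -2.1144] t 19.1333
down True [ 0.6437 -0.118   0.0329] want z 0.0325
t 24.25
```

View pics/large1.png

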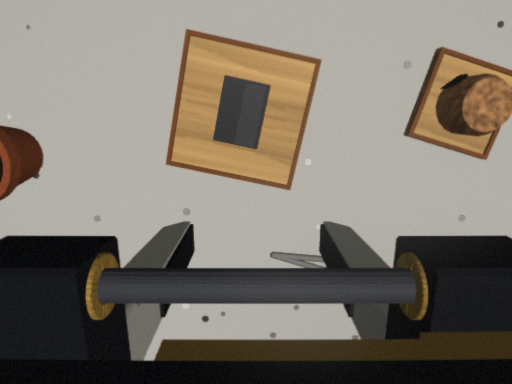

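```bash
python3 - <<'E'
from h import *
pick((.4507,-.0035),.050,56,effort=20)
place((.4479,.2965),.050,.85)
pick((.6335,.1357),.038,64,effort=12)
place((.4517,.0015),.038,.88)
robot.reach(np.array([.53,.13,.25]),down(np.pi)); robot.wait(.2)
shot("wrist","chk2"); print(readout.get_obs()["time_s"])
E
```

```text
grip False [ 0.4507 -0.0035  0.0501] w mm 56.76863928554295 want 56 F 20.000125765800476
lift w 56.476769527636236 F 19.999715387821198 ft [-0.5409 -0.0305 -3.3968] t 29.375
down True [0.4477 0.2963 0.0499] want z 0.05
t 33.8583
grip False [0.6336 0.1357 0.0382] w mm 63.27352359908837 want 64 F 12.00006487837527
lift w 62.88951694351059 F 11.999854382593185 ft [-0.0325  0.4145 -1.6824] t 38.0583
down True [0.4516 0.0015 0.0379] want z 0.038
t 42.3583
43.2833
```

View pics/chk2.png

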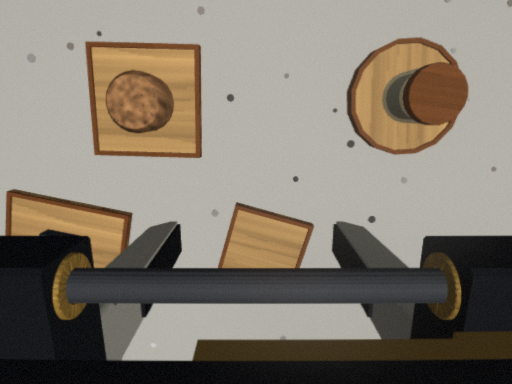

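View pics/mat1.png

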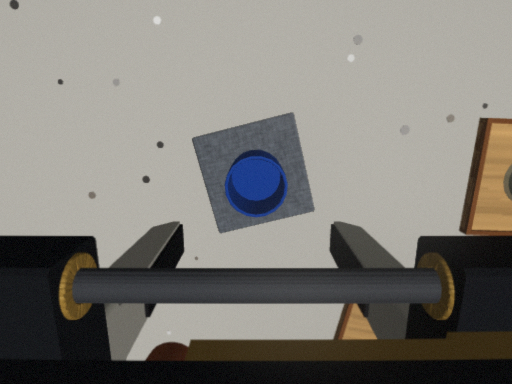

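```bash
python3 - <<'E'
from h import *
pick((.4494,-.2908),.033,58,effort=10)
place((.6344,.135),.045,.85)
robot.reach(np.array([.71,.06,.25]),down(np.pi)); robot.wait(.2)
im,c=shot("wrist","D"); np.savez("D",*c); a=im
robot.reach(np.array([.53,.3,.27]),down(np.pi)); robot.wait(.2)
im,c=shot("wrist","E"); np.savez("E",*c)
robot.reach(np.array([.53,.03,.27]),down(np.pi)); robot.wait(.2)
im2,c=shot("wrist","F"); np.savez("F",*c)
cv2.imwrite("pics/DEF.png",np.vstack([a[:235],im[:180],im2[:180]]))
print(readout.get_obs()["time_s"])
E
```

```text
grip False [ 0.4495 -0.2909  0.0331] w mm 58.84531836668275 want 58 F 10.000075064599514
lift w 59.04144032852541 F 9.999922821298242 ft [-0.435   0.8647 -0.9477] t 48.175
down True [0.6342 0.1349 0.045 ] want z 0.045
t 53.2333
56.725
```

View pics/DEF.png

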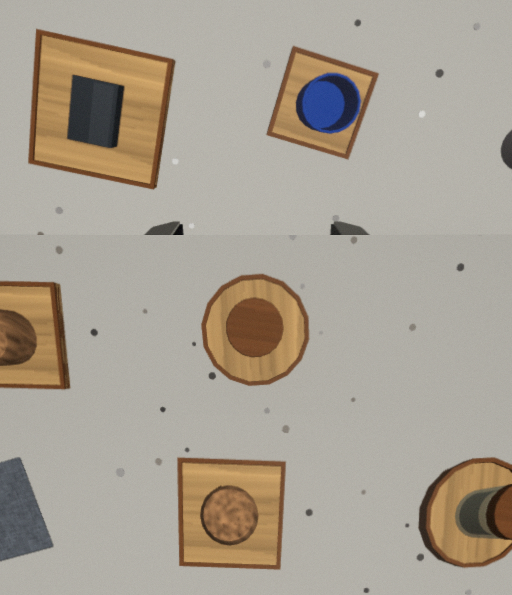

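```bash
python3 - <<'E'
from h import *
def L(n): z=np.load(n+".npz"); return (z["arr_0"],float(z["arr_1"]),z["arr_2"])
D,E,F=L("D"),L("E"),L("F")
def rel(n,c,o,zo,t):
    print(n,1000*(world(c,[o],zo)[0]-world(c,t,.019).mean(0)))
rel("cup",D,(330,103),.07,[(295,47),(377,73),(348,157),(268,133)])
rel("tile",D,(95.5,111.5),.034,[(38,30),(174,60),(155,188),(30,162)])
rel("can",E,(254.5,92),.086,[(202,94.5),(308.5,94.5),(255.3,39.5),(255.3,149.5)])
rel("hide",F,(229.5,100),.058,[(179,43.5),(285,47),(280,153.5),(180,150.5)])
E
```

```text
cup [ 0.6105 -2.1482]
tile [-1.4183  3.2098]
can [-0.176  -0.4528]
hide [0.7955 1.3331]
```

```bash
python3 -c "
from rig import order; print(order.sign_off())"
```

```text
the job is handed in; nothing more can be done
None
```

The swap is done and handed in: the tile is on the large tier, the hide on the medium tier, the cup on the small tier and the canister on the round lid. In the last wrist pictures each one was upright and about 4 mm or less from the middle; the job took about 57 s of the 136 s, and no move went near the misting bottle.

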